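# Set out two paint pots for a painter

## Robot

A 7-joint arm with a two-finger parallel gripper is mounted at the origin on the work surface. World frame = base frame: x ahead of the robot, y to its left, z up, the work surface at z = 0. Lengths are in m, angles in rad, forces in N, time in s.
With the tool pointing down it reaches from about 0.425 to 0.925 m from the base axis. Payload 6.8 kg.
Tool frame: the origin (TCP) lies midway between the tips of the shut fingers; the grasp point (between the pads) lies bot.grip_point_offset behind it (bot.grip_point_offset is the distance from the TCP to the grasp point, in m); z points along the fingers, y is the line along which they close (so a half turn about z gives the same grasp; the last joint's range is limited). The gripper opens to 85 mm and grips with 20 to 120 N. Pads are 22 mm wide; open, the fingers measure 114 mm over their backs; the gripper's body (76 mm by 85 mm) begins 54 mm behind the grasp point. The pads swing forward as they close: fully open they stand 13 mm farther back than shut.
Start: joints at [-1.258, 0.477, 0.022, 1.555, -0.011, 1.109, -0.083], TCP at [0.276, 0.616, 0.231] pointing down, gripper open.
Joint ranges: [-2.96, 2.96], [-0.34, 2.1], [-1.41, 1.46], [0.24, 2.44], [-1.37, 4.51], [0.17, 1.92], [-2.96, 2.96]. Speed limits (rad/s): [2.39, 2.39, 3.14, 3.14, 3.14, 3.14, 3.14].

## Interface

Orientations are given as a unit quaternion [w, x, y, z].
In Python, from station import get_obs, cams, job, bot gives the robot as it stands.
- The arm moves only by the tool arm_command, never from a script. Its argument "rows" is a list that holds one entry, the list of rows, each a list of 5 numbers: the finger opening in mm, from 0 to 85.4, then the shift along the world's x, y, z in units of 60 mm (1.0 is 60 mm), then the turn about the world's z in units of 0.08 rad (1.0 is 0.08 rad). In form: [[[grip, x, y, z, turn], ...]]. A call has exactly 10 rows; each row shifts and turns the commanded pose from where the row before left it; what a row does not reach is not made up. A row lasts 1/8 s, in which the tool goes at most 62.5 mm and 10.7 degrees, less where a joint would pass 70% of its speed; a pose out of reach is approached as far as the arm can. A call with a number of a shift or a turn outside -1 to 1 is refused whole. A call with a gripper value outside its range is refused whole. The fingers move at their own pace and stop on an object; "newtons" is the grip in N (left out, the last holds). Time passes only in rows, so rows that do not move let the fingers close, or fill a call up. It gives the time, the measured TCP pose, the force, the opening and the grip force at its end, in the units of the state.
- get_obs(): the state, without advancing time (a new reading comes with each control period).
- cams.read_camera(name): name is "scene" or "top"; returns the picture (420x560x3 uint8, red, green, blue); there is no depth.
- cams.camera_params(name): a dict with "K" (3x3 intrinsics, pixels), "extrinsics" (4x4, takes a point from camera to world coordinates). Camera axes: x right, y down, z forward; pixel columns grow to the right and rows downward; lengths in m; the calibration is good to about 2 mm. A picture is of the moment at which its call begins. camera_params takes no time and is no camera call.
- job.hand_in(): hands the job in; it is judged then, once.
The state is a dict: "t": time; "q": joint angles; "joint_vel": joint speeds; "joint_torque": joint torques, N m; "eef_pos": TCP position; "tool_rot": TCP orientation; "contact_force": force on the tool from outside, world axes, zero at the start; "torque": the same for the moment, N m; "gripper_width": opening from 0.0 (shut) to 1.0 (fully open); "grasp_force": force on a finger pad.
Only numpy, scipy, OpenCV 4.12 (cv2) and the standard library are available. Lean on these libraries where they do the work, as an engineer would, in place of code of your own. Each camera call takes 0.05 s, during which the arm holds its last target. There are 200 camera calls.

## Task

Set out paint for the next painter: stand exactly two of the three squat white paint pots upright on the floor of the wooden tray. It does not matter which two; leave the third one standing where it is on the table.

Things in the scene. Friction and masses are not known exactly. Their poses are not given: they have to be found in the camera images.
- tray: open shallow wooden tray lying loose and flat on the table on the robot's left, empty: 160 mm along its x, 220 mm along its y, 25 mm tall; walls and floor 5 mm thick (inside 150 x 210 mm, 20 mm deep), about 700 g. Origin: centre of its underside, on the table; z up. Its long y side is turned up to 23 degrees from the robot's y.
- pot_a_mid (a point): one of three identical squat round pots of white plastic, flat white cap of the same width, 44 mm in diameter, 52 mm tall, about 100 g, upright on the table to the right of the tray; pot centres at least 80 mm apart. This point: its centre, 26 mm above its underside; z along its axis, up. The taller bottle, mug, brush cup and glasses case farther off, beyond the pots and tray, are not part of the job.
- pot_b_mid (a point): one of three identical squat round pots of white plastic, flat white cap of the same width, 44 mm in diameter, 52 mm tall, about 100 g, upright on the table to the right of the tray; pot centres at least 80 mm apart. This point: its centre, 26 mm above its underside; z along its axis, up. The taller bottle, mug, brush cup and glasses case farther off, beyond the pots and tray, are not part of the job.
- pot_c_mid (a point): one of three identical squat round pots of white plastic, flat white cap of the same width, 44 mm in diameter, 52 mm tall, about 100 g, upright on the table to the right of the tray; pot centres at least 80 mm apart. This point: its centre, 26 mm above its underside; z along its axis, up. The taller bottle, mug, brush cup and glasses case farther off, beyond the pots and tray, are not part of the job.
Not all that is in view belongs to the job. Leave any orange or purple look-alike of the part that bears pot_a_mid alone.

How it is judged:
At the end, for the whole second after the job is handed in: Exactly two pots on the tray's floor (centres within 60 mm in x and 90 mm in y of its middle, under 41 mm above its underside); the third within 30 mm of its start; all three upright within 10 degrees and at rest (under 20 mm/s); the tray flat within 6 degrees (((x of pot_b_mid in the frame of tray between -0.06 and 0.06 m and y of pot_b_mid in the frame of tray between -0.09 and 0.09 m and z of each of pot_b_mid, pot_c_mid in the frame of tray below 0.041 m and x of pot_c_mid in the frame of tray between -0.06 and 0.06 m and y of pot_c_mid in the frame of tray between -0.09 and 0.09 m and distance of pot_a_mid from where it was at the start of the episode below 0.03 m) or (x of pot_a_mid in the frame of tray between -0.06 and 0.06 m and y of pot_a_mid in the frame of tray between -0.09 and 0.09 m and z of each of pot_a_mid, pot_c_mid in the frame of tray below 0.041 m and x of pot_c_mid in the frame of tray between -0.06 and 0.06 m and y of pot_c_mid in the frame of tray between -0.09 and 0.09 m and distance of pot_b_mid from where it was at the start of the episode below 0.03 m) or (x of pot_a_mid in the frame of tray between -0.06 and 0.06 m and y of pot_a_mid in the frame of tray between -0.09 and 0.09 m and z of each of pot_a_mid, pot_b_mid in the frame of tray below 0.041 m and x of pot_b_mid in the frame of tray between -0.06 and 0.06 m and y of pot_b_mid in the frame of tray between -0.09 and 0.09 m and distance of pot_c_mid from where it was at the start of the episode below 0.03 m)) and angle between each of pot_a_mid, pot_b_mid, pot_c_mid's own z axis and vertical below 0.17 rad and linear speed of each of pot_a, pot_b, pot_c below 0.02 m/s and angle between tray's own z axis and vertical below 0.1 rad); the robot touches nothing.
It also fails if it takes over 58 s, if anything falls off the work surface, if the arm or the gripper's body presses on something with over 40 N, if the wrist force passes 120 N, or if a joint passes its speed limit or range.

## Working session

There is one attempt and no reset: what is moved stays moved. The work goes in short steps, Python scripts to look and compute and a tool call to move; the robot and the scene stay as the last step left them, time stands still between calls to the robot, and variables do not carry over. Pictures are saved under pics/ and viewed, at most 10 in all, crops included, and the job is handed in when it is done.

Besides the shell and the picture viewer there is one more tool, called after "Emit:" as name(argument=value, ...), one argument or row to a line, values as JSON. arm_command: Moves the arm, as the interface text tells. Its arguments: {"type":"object","properties":{"rows":{"type":"array"},"newtons":{"type":"number"}},"required":["rows"]}

```bash
mkdir -p pics
python3 - <<'E'
from station import get_obs,cams,bot
import cv2
for n in("scene","top"):
    cv2.imwrite(f"pics/{n}0.png",cams.read_camera(n)[:,:,::-1]); p=cams.camera_params(n); print(n,p)
o=get_obs();print(o,bot.grip_point_offset)
E
```

```text
scene {'K': array([[462.19751427,   0.        , 276.94830262],
       [  0.        , 462.19751427, 211.11102793],
       [  0.        ,   0.        ,   1.        ]]), 'extrinsics': array([[-0.71180382,  0.41002462, -0.57027637,  1.12574006],
       [ 0.70233178,  0.40615108, -0.58461216,  0.5632864 ],
       [-0.00808702, -0.81665238, -0.57707321,  0.6909303 ],
       [ 0.        ,  0.        ,  0.        ,  1.        ]])}
top {'K': array([[523.51536757,   0.        , 280.71296071],
       [  0.        , 523.51536757, 195.98224025],
       [  0.        ,   0.        ,   1.        ]]), 'extrinsics': array([[ 0.0945053 , -0.97320441,  0.2096233 ,  0.27900074],
       [-0.99552348, -0.09210609,  0.02120082, -0.06382118],
       [-0.00132514, -0.21068851, -0.97755235,  1.23489895],
       [ 0.        ,  0.        ,  0.        ,  1.        ]])}
{'t': 0.1, 'q': array([-1.25811228,  0.47774526,  0.02234428,  1.55635302, -0.01149501,
        1.10928997, -0.08307853]), 'joint_vel': array([-0.00126958, -0.00404646,  0.00161343, -0.00433944,  0.00067454,
       -0.0002016 ,  0.00147826]), 'joint_torque': array([ 3.80818106e-03, -5.97761357e+01,  1.61331441e+00, -2.81952113e+01,
        1.28605653e-02,  5.06308686e-03, -9.42486622e-06]), 'eef_pos': array([0.27551591, 0.61562644, 0.23040413]), 'tool_rot': array([-1.11339593e-04,  2.08822554e-01,  9.77953192e-01, -8.26208578e-04]), 'contact_force': array([0.17162526, 0.15337979, 0.3604677 ]), 'torque': array([ 0.04096544, -0.0409122 , -0.01253421]), 'grasp_force': 0.0, 'gripper_width': 0.9997570962976255} 0.0187
```

View pics/scene0.png

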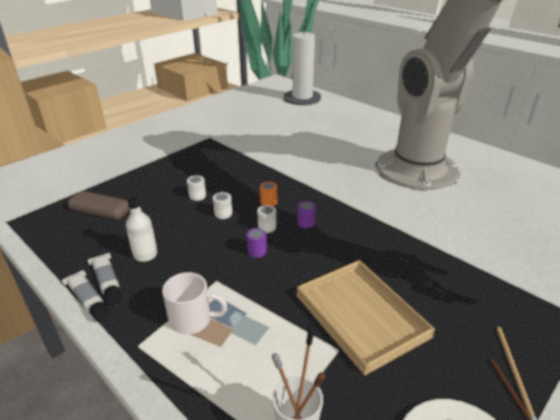

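View pics/top0.png

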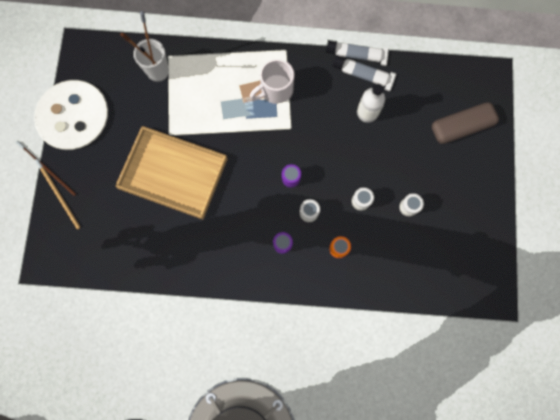

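```bash
cat > h.py <<'E'
import numpy as np,cv2
from station import get_obs,cams
def ray(n,uv,z):
    p=cams.camera_params(n);E=p["extrinsics"];d=E[:3,:3]@np.linalg.inv(p["K"])@[uv[0],uv[1],1.]
    return E[:3,3]+d*(z-E[2,3])/d[2]
def blobs(n,img,boxes,z):
    g=img.max(2)
    for (u,v) in boxes:
        r=22; m=(g[v-r:v+r,u-r:u+r]>75).astype(np.uint8)
        k,l,s,c=cv2.connectedComponentsWithStats(m)
        i=l[r,r] or 1+np.argmax(s[1:,4]); uv=c[i]+[u-r,v-r]
        print(n,(u,v),uv.round(1),s[i],ray(n,uv,z)[:2].round(4))
E
python3 - <<'E'
from h import *
a=cv2.imread("pics/top0.png")[:,:,::-1];b=cv2.imread("pics/scene0.png")[:,:,::-1]
blobs("top",a,[(310,210),(363,198),(411,205),(291,175),(283,243),(340,247)],.028)
blobs("scene",b,[(266,218),(222,205),(196,188),(256,242),(306,214),(268,194)],.028)
h=cv2.cvtColor(a,cv2.COLOR_RGB2HSV)
m=cv2.inRange(h,(8,70,70),(28,255,255));m[:,:100]=0;m[:120]=0;m[230:]=0;m[:,240:]=0
c=max(cv2.findContours(m,0,2)[0],key=cv2.contourArea)
box=cv2.boxPoints(cv2.minAreaRect(c))
P=np.array([ray("top",p,.025)[:2] for p in box]);print(box,P,P.mean(0))
for i in range(4):
    d=P[(i+1)%4]-P[i];print(np.hypot(*d).round(4),np.degrees(np.arctan2(d[1],d[0])).round(1))
cv2.drawContours(a:=a.copy(),[box.astype(int)],0,(0,255,0),1)
cv2.imwrite("pics/crop.png",cv2.resize(np.ascontiguousarray(a[110:270,100:440,::-1]),(782,368),interpolation=2))
E
```

```text
top (310, 210) [309.3 209.9] [ 11  11  22  23 397] [ 0.5109 -0.1076]
top (363, 198) [362.1 198.4] [ 10  11  24  24 443] [ 0.5501 -0.229 ]
top (411, 205) [411.  204.5] [ 10  10  25  24 467] [ 0.5463 -0.3443]
top (291, 175) [290.5 174.9] [ 12  11  21  24 396] [ 0.591 -0.056]
top (283, 243) [282.2 242.4] [ 12  11  20  22 344] [ 0.4286 -0.0515]
top (340, 247) [339.6 247. ] [ 11  11  22  23 407] [ 0.4307 -0.1843]
scene (266, 218) [264.3 218.6] [  2   0  32  44 871] [ 0.5146 -0.1077]
scene (222, 205) [222.3 205. ] [ 12   8  21  29 503] [ 0.5493 -0.2259]
scene (196, 188) [196.3 187.5] [ 12   9  21  27 457] [ 0.5459 -0.3404]
scene (256, 242) [259.5 237.5] [ 12   0  31  38 756] [ 0.5727 -0.0621]
scene (306, 214) [306. 214.] [ 13   9  19  27 426] [ 0.429  -0.0486]
scene (268, 194) [267.6 198.5] [ 11   9  21  35 622] [ 0.448  -0.1656]
[[113.635025 187.50362 ]
 [137.40144  122.14596 ]
 [228.13136  155.13866 ]
 [204.36494  220.4963  ]] [[0.5215775  0.35915764]
 [0.68892536 0.32784482]
 [0.62656513 0.09780799]
 [0.4631647  0.13480736]] [0.57505818 0.22990445]
0.1703 -10.6
0.2383 -105.2
0.1675 167.2
0.2318 75.4
```

View pics/crop.png

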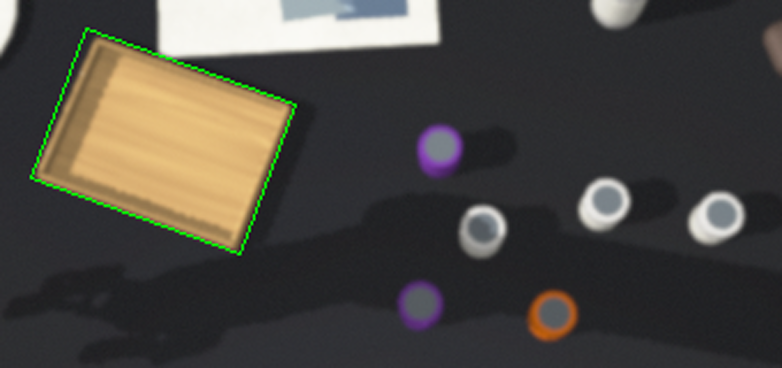

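Candidates in the top view: white pots at (309,210), (362,198) and (411,205), purple at (290,175) and (282,242), orange at (340,247). The three white ones fit the description. The crop confirms that and shows the tray outlined, centred near (0.574, 0.230) and turned about -15°. I take the two free-standing pots, at (0.550,-0.228) and (0.546,-0.342), and close along the tray's x.

Emit:
arm_command(
  rows=[
    [[85, 0.35, -0.7, 0, -0.9], [85, 0.35, -0.7, 0, -0.9], [85, 0.35, -0.7, 0, -0.9], [85, 0.35, -0.7, 0, -0.9], [85, 0.35, -0.7, 0, -0.9], [85, 0.35, -0.7, 0, -0.9], [85, 0.35, -0.7, 0, -0.9], [85, 0.35, -0.7, 0, -0.9], [85, 0.35, -0.7, 0, -0.9], [85, 0.35, -0.7, 0, -0.9]],
  ],
  newtons=30,
)

```text
t: 1.35
eef_pos: [0.486, 0.1947, 0.2311]
tool_rot: [-0.0, 0.541, 0.841, -0.0]
contact_force: [0.8, -0.3, -0.7]
gripper_width: 0.993
grasp_force: 0.0
```

Emit:
arm_command(
  rows=[
    [[85, 0.11, -0.8, 0, -0.9], [85, 0.11, -0.8, 0, -0.9], [85, 0.11, -0.8, 0, -0.9], [85, 0.11, -0.8, 0, -0.9], [85, 0.11, -0.8, 0, -0.9], [85, 0.11, -0.8, 0, -0.9], [85, 0.11, -0.8, 0, -0.9], [85, 0.11, -0.7, 0, -0.9], [85, 0.11, -0.4, 0, -0.7], [85, 0, 0, 0, 0]],
  ],
)

```text
t: 2.6
eef_pos: [0.5451, -0.2071, 0.2311]
tool_rot: [0.0, 0.776, 0.631, -0.0]
contact_force: [0.8, 0.9, -0.8]
gripper_width: 0.996
grasp_force: 0.0
```

Emit:
arm_command(
  rows=[
    [[85, 0.08, -0.35, -0.4, -0.7], [85, 0, 0, -0.6, 0], [85, 0, 0, -0.6, 0], [85, 0, 0, -0.1, 0], [85, 0, 0, 0, 0], [85, 0, 0, 0, 0], [85, 0, 0, 0, 0], [85, 0, 0, 0, 0], [85, 0, 0, 0, 0], [85, 0, 0, 0, 0]],
  ],
)

```text
t: 3.85
eef_pos: [0.5499, -0.2269, 0.1294]
tool_rot: [0.0, 0.792, 0.61, 0.0]
contact_force: [-0.4, -0.5, 0.3]
gripper_width: 0.997
grasp_force: 0.0
```

Run:
```python
from h import *
a=cams.read_camera("scene")[110:270,120:360,::-1];b=cams.read_camera("top")[130:290,290:450,::-1]
cv2.imwrite("pics/c1.png",np.hstack([cv2.resize(x,None,fx=2,fy=2,interpolation=2) for x in(a,b)]))
```

```text
(no output)
```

View pics/c1.png

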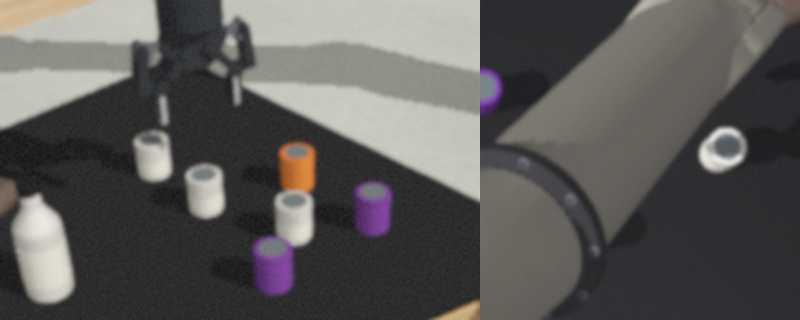

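The gripper hangs open above the middle white pot (crop (205,190)) with nothing in the fingers' way, so I go down and grip.

Emit:
arm_command(
  rows=[
    [[85, 0, 0, -0.6, 0], [85, 0, 0, -0.6, 0], [85, 0, 0, -0.45, 0], [85, 0, 0, -0.2, 0], [85, 0, 0, 0, 0], [35, 0, 0, 0, 0], [35, 0, 0, 0, 0], [35, 0, 0, 0, 0], [35, 0, 0, 0, 0], [35, 0, 0, 0, 0]],
  ],
)

```text
t: 5.2
eef_pos: [0.5506, -0.2271, 0.0194]
tool_rot: [0.001, 0.792, 0.61, 0.001]
contact_force: [-1.0, 1.4, 5.5]
gripper_width: 0.503
grasp_force: 30.1
```

Emit:
arm_command(
  rows=[
    [[35, 0, 0, 0, 0], [35, 0, 0, 0, 0], [35, 0, 0, 0.3, 0], [35, 0, 0, 0.6, 0], [35, 0, 0, 0.6, 0], [35, 0, 0, 0.5, 0], [35, 0, 0, 0.1, 0], [35, 0, 0, 0, 0], [35, 0, 0, 0, 0], [35, 0, 0, 0, 0]],
  ],
)

```text
t: 6.45
eef_pos: [0.5493, -0.2266, 0.1432]
tool_rot: [-0.001, 0.792, 0.61, -0.001]
contact_force: [-0.6, 0.7, -0.7]
gripper_width: 0.506
grasp_force: 30.8
```

Emit:
arm_command(
  rows=[
    [[35, 0, 0.4, 0, 0], [35, 0, 0.7, 0, 0], [35, 0, 0.8, 0, 0], [35, 0.1, 0.8, 0, 0], [35, 0.1, 0.8, 0, 0], [35, 0.1, 0.8, 0, 0], [35, 0.1, 0.8, 0, 0], [35, 0.1, 0.8, 0, 0], [35, 0.1, 0.8, 0, 0], [35, 0.03, 0.8, 0, 0]],
  ],
)

```text
t: 7.7
eef_pos: [0.5877, 0.2245, 0.1436]
tool_rot: [0.0, 0.792, 0.61, -0.0]
contact_force: [-0.4, -1.7, -1.2]
gripper_width: 0.502
grasp_force: 30.8
```

Emit:
arm_command(
  rows=[
    [[35, 0, 0.6, 0, 0], [35, 0, 0.31, 0, 0], [35, 0, 0, 0, 0], [35, 0, 0, 0, 0], [35, 0, 0, 0, 0], [35, 0, 0, 0, 0], [35, 0, 0, 0, 0], [35, 0, 0, 0, 0], [35, 0, 0, 0, 0], [35, 0, 0, 0, 0]],
  ],
)

```text
t: 8.95
eef_pos: [0.5877, 0.2778, 0.1443]
tool_rot: [0.0, 0.792, 0.61, 0.0]
contact_force: [0.6, -1.0, -0.9]
gripper_width: 0.511
grasp_force: 30.8
```

Run:
```python
from h import *
a=cams.read_camera("scene")[90:390,200:500,::-1];b=cams.read_camera("top")[90:290,60:260,::-1]
cv2.imwrite("pics/c2.png",np.hstack([cv2.resize(x,(390,390),interpolation=2) for x in(a,b)]))
```

```text
(no output)
```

View pics/c2.png

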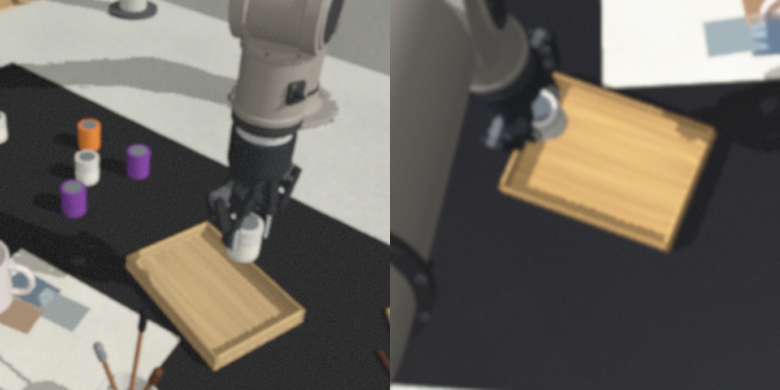

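The held pot hangs upright over the left part of the tray (right panel, (545,110)), as planned. Now I lower and release it.

Emit:
arm_command(
  rows=[
    [[35, 0, 0, -0.5, 0], [35, 0, 0, -0.6, 0], [35, 0, 0, -0.5, 0], [35, 0, 0, -0.25, 0], [35, 0, 0, -0.12, 0], [35, 0, 0, 0, 0], [35, 0, 0, 0, 0], [35, 0, 0, 0, 0], [35, 0, 0, 0, 0], [35, 0, 0, 0, 0]],
  ],
)

```text
t: 10.3
eef_pos: [0.5878, 0.2778, 0.0263]
tool_rot: [0.0, 0.792, 0.61, 0.0]
contact_force: [0.7, -0.3, -1.0]
gripper_width: 0.508
grasp_force: 30.8
```

Emit:
arm_command(
  rows=[
    [[35, 0, 0, -0.03, 0], [35, 0, 0, 0, 0], [70, 0, 0, 0, 0], [70, 0, 0, 0, 0], [70, 0, 0, 0, 0], [70, 0, 0, 0.2, 0], [70, 0, 0, 0.5, 0], [70, 0, 0, 0.6, 0], [70, 0, 0, 0.6, 0], [85, 0, 0, 0.1, 0]],
  ],
)

```text
t: 11.55
eef_pos: [0.5896, 0.2782, 0.148]
tool_rot: [0.0, 0.792, 0.61, 0.003]
contact_force: [0.5, 0.1, 0.2]
gripper_width: 0.988
grasp_force: 0.0
```

Emit:
arm_command(
  rows=[
    [[85, 0, -0.5, 0, 0], [85, 0, -0.7, 0, 0], [85, 0, -0.8, 0, 0], [85, 0, -0.8, 0, 0], [85, -0.1, -0.8, 0, 0], [85, -0.1, -0.8, 0, 0], [85, -0.1, -0.8, 0, 0], [85, -0.1, -0.8, 0, 0], [85, -0.1, -0.8, 0, 0], [85, -0.1, -0.8, 0, 0]],
  ],
)

```text
t: 12.8
eef_pos: [0.5511, -0.1796, 0.1441]
tool_rot: [-0.0, 0.792, 0.61, -0.0]
contact_force: [0.6, 0.3, -0.1]
gripper_width: 0.995
grasp_force: 0.0
```

Emit:
arm_command(
  rows=[
    [[85, -0.1, -0.8, 0, 0], [85, 0, -0.8, 0, 0], [85, 0, -0.6, 0, 0], [85, 0, -0.4, 0, 0], [85, 0, 0, 0, 0], [85, 0, 0, 0, 0], [85, 0, 0, 0, 0], [85, 0, 0, 0, 0], [85, 0, 0, 0, 0], [85, 0, 0, 0, 0]],
  ],
)

```text
t: 14.05
eef_pos: [0.5458, -0.3341, 0.1443]
tool_rot: [0.0, 0.792, 0.61, 0.0]
contact_force: [-0.0, 0.1, 0.2]
gripper_width: 0.997
grasp_force: 0.0
```

Run:
```python
from h import *
A=cams.read_camera("scene");B=cams.read_camera("top")
print(get_obs()["eef_pos"])
a=A[90:390,120:420,::-1];b=B[90:290,60:260,::-1]
blobs("scene",A,[(196,188)],.028)
cv2.imwrite("pics/c3.png",np.hstack([cv2.resize(x,(390,390),interpolation=2) for x in(a,b)]))
```

```text
[ 0.54573192 -0.33424997  0.14433797]
scene (196, 188) [196.4 187.5] [ 12   8  21  28 467] [ 0.5457 -0.3405]
```

View pics/c3.png

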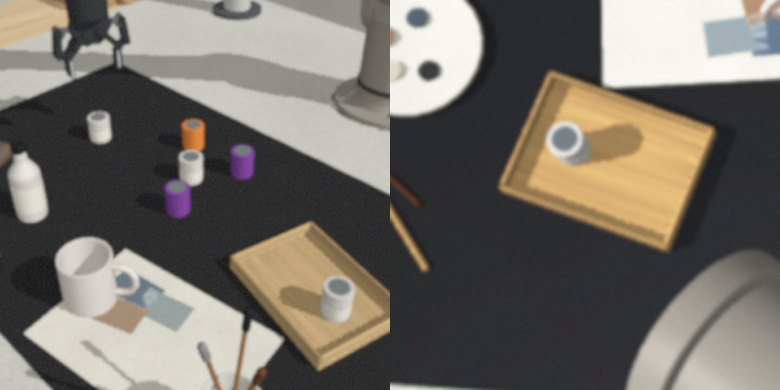

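The first pot stands upright on the tray floor (right panel, (568,145)), and the pot I go for next is where it was. I move 8 mm further in y (-0.13), then down and grip.

Emit:
arm_command(
  rows=[
    [[85, 0, -0.13, -0.4, 0], [85, 0, 0, -0.6, 0], [85, 0, 0, -0.6, 0], [85, 0, 0, -0.35, 0], [85, 0, 0, -0.14, 0], [85, 0, 0, 0, 0], [35, 0, 0, 0, 0], [35, 0, 0, 0, 0], [35, 0, 0, 0, 0], [35, 0, 0, 0, 0]],
  ],
)

```text
t: 15.4
eef_pos: [0.5463, -0.3424, 0.02]
tool_rot: [0.001, 0.792, 0.61, 0.0]
contact_force: [-0.7, 0.6, 7.0]
gripper_width: 0.506
grasp_force: 30.2
```

Emit:
arm_command(
  rows=[
    [[35, 0, 0, 0, 0], [35, 0, 0, 0, 0], [35, 0, 0, 0, 0], [35, 0, 0, 0.3, 0], [35, 0, 0, 0.6, 0], [35, 0, 0, 0.6, 0], [35, 0, 0, 0.5, 0], [35, 0, 0, 0.1, 0], [35, 0, 0, 0, 0], [35, 0, 0, 0, 0]],
  ],
)

```text
t: 16.65
eef_pos: [0.545, -0.3414, 0.1436]
tool_rot: [-0.001, 0.792, 0.61, -0.0]
contact_force: [-0.1, 0.2, -2.3]
gripper_width: 0.508
grasp_force: 30.7
```

Emit:
arm_command(
  rows=[
    [[35, 0, 0.5, 0, 0], [35, 0, 0.7, 0, 0], [35, 0, 0.8, 0, 0], [35, 0, 0.8, 0, 0], [35, 0.07, 0.8, 0, 0], [35, 0.07, 0.8, 0, 0], [35, 0.07, 0.8, 0, 0], [35, 0.07, 0.8, 0, 0], [35, 0, 0.8, 0, 0], [35, 0, 0.8, 0, 0]],
  ],
)

```text
t: 17.9
eef_pos: [0.5618, 0.1153, 0.1438]
tool_rot: [-0.0, 0.792, 0.61, -0.001]
contact_force: [0.2, -0.6, -0.7]
gripper_width: 0.503
grasp_force: 30.8
```

Emit:
arm_command(
  rows=[
    [[35, 0, 0.8, 0, 0], [35, 0, 0.39, 0, 0], [35, 0, 0, 0, 0], [35, 0, 0, 0, 0], [35, 0, 0, 0, 0], [35, 0, 0, -0.3, 0], [35, 0, 0, -0.4, 0], [35, 0, 0, -0.2, 0], [35, 0, 0, 0, 0], [35, 0, 0, 0, 0]],
  ],
)

```text
t: 19.15
eef_pos: [0.563, 0.1852, 0.0914]
tool_rot: [0.0, 0.792, 0.61, 0.0]
contact_force: [-0.3, -0.4, -0.4]
gripper_width: 0.505
grasp_force: 30.8
```

Run:
```python
from h import *
A=cams.read_camera("scene");B=cams.read_camera("top")
a=A[90:390,200:500,::-1];b=B[90:290,60:260,::-1]
cv2.imwrite("pics/c4.png",np.hstack([cv2.resize(x,(390,390),interpolation=2) for x in(a,b)]))
```

```text
(no output)
```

View pics/c4.png

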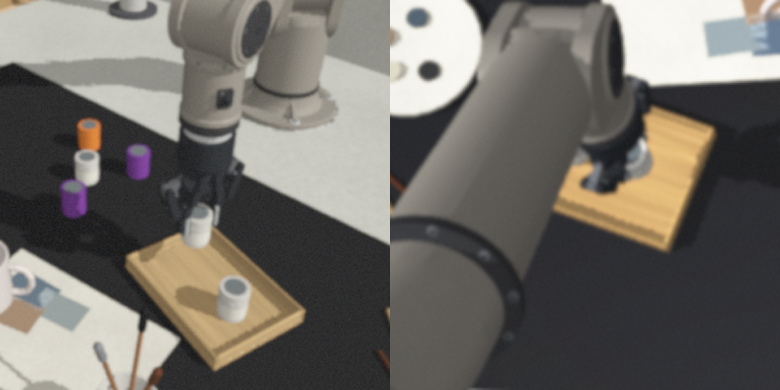

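The second pot hangs upright over the tray's right half (left panel, (198,225)), well clear of the first at (233,300). Now I lower, release and back off upward.

Emit:
arm_command(
  rows=[
    [[35, 0, 0, -0.4, 0], [35, 0, 0, -0.4, 0], [35, 0, 0, -0.2, 0], [35, 0, 0, -0.07, 0], [35, 0, 0, 0, 0], [35, 0, 0, 0, 0], [35, 0, 0, 0, 0], [35, 0, 0, 0, 0], [35, 0, 0, 0, 0], [35, 0, 0, 0, 0]],
  ],
)

```text
t: 20.5
eef_pos: [0.5625, 0.1853, 0.0267]
tool_rot: [-0.0, 0.792, 0.61, -0.0]
contact_force: [0.1, -0.2, -1.4]
gripper_width: 0.502
grasp_force: 30.8
```

Emit:
arm_command(
  rows=[
    [[35, 0, 0, -0.03, 0], [35, 0, 0, 0, 0], [70, 0, 0, 0, 0], [70, 0, 0, 0, 0], [70, 0, 0, 0, 0], [70, 0, 0, 0.2, 0], [70, 0, 0, 0.5, 0], [70, 0, 0, 0.6, 0], [70, 0, 0, 0.6, 0], [70, 0, 0, 0.2, 0]],
  ],
)

```text
t: 21.75
eef_pos: [0.5639, 0.1856, 0.1538]
tool_rot: [0.0, 0.792, 0.61, 0.002]
contact_force: [-0.5, 0.2, -0.0]
gripper_width: 0.821
grasp_force: 0.0
```

Emit:
arm_command(
  rows=[
    [[70, 0, -0.5, 0, 0], [70, 0, -0.7, 0, 0], [70, 0, -0.7, 0, 0], [70, 0, -0.7, 0, 0], [70, 0, -0.7, 0, 0], [70, 0, -0.7, 0, 0], [70, 0, -0.5, 0, 0], [70, 0, 0, 0, 0], [70, 0, 0, 0, 0], [70, 0, 0, 0, 0]],
  ],
)

```text
t: 23.0
eef_pos: [0.5625, -0.0831, 0.1506]
tool_rot: [-0.0, 0.792, 0.611, -0.0]
contact_force: [-0.5, -0.9, 0.1]
gripper_width: 0.819
grasp_force: 0.0
```

Run:
```python
from h import *
A=cams.read_camera("scene");B=cams.read_camera("top")
blobs("top",B,[(310,210)],.028)
a=A[90:390,200:500,::-1];b=B[90:290,60:260,::-1]
cv2.imwrite("pics/c5.png",np.hstack([cv2.resize(x,(390,390),interpolation=2) for x in(a,b)]))
```

```text
top (310, 210) [302.1 205.3] [  0   0  33  36 789] [ 0.5202 -0.0899]
```

View pics/c5.png

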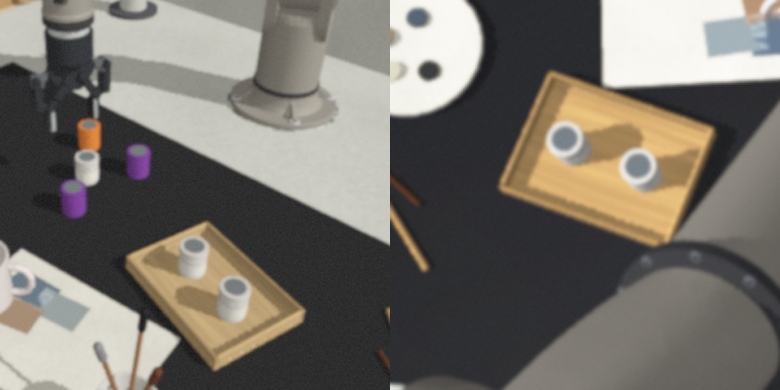

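Both pots stand upright in the tray (right panel, (568,143) and (640,168)). The third is unmoved at (87,167) in the left panel, and the gripper is clear of everything.

```bash
python3 -c "
from station import job
print(job.hand_in())"
```

```text
the job is handed in; nothing more can be done
None
```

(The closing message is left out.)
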